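# Sort the salvaged parts on the electronics repair bench

## Robot

A 6-joint arm with a two-finger parallel gripper is mounted at the origin on the work surface. World frame = base frame: x ahead of the robot, y to its left, z up, the work surface at z = 0. Lengths are in m, angles in rad, forces in N, time in s.
With the tool pointing down it reaches from about 0.3 to 0.775 m from the base axis. Payload 14.6 kg.
Tool frame: the origin (TCP) lies midway between the tips of the shut fingers; the grasp point (between the pads) lies 19 mm behind it (ctrl.hold_point_z is the distance from the TCP to the grasp point, in m); z points along the fingers, x is the direction in which the jaws open and shut, and the axes are right-handed (so a half turn about z gives the same grasp; the last joint's range is limited). The gripper opens to 94 mm and grips with 3 to 60 N. Pads are 16 mm wide; open, the fingers measure 119 mm over their backs; the gripper's body (75 mm by 177 mm) begins 78 mm behind the grasp point.
Start: joints at [1.086, 0.3, 1.521, -0, 1.321, -0.067], TCP at [0.223, 0.503, 0.205] pointing down, gripper open.
Joint ranges: [-3.03, 3.03], [-0.79, 2.21], [0.23, 2.52], [-1.04, 4.18], [0, 3.07], [-2.55, 2.55]. Speed limits (rad/s): [2.22, 2.22, 2.57, 3.14, 3.14, 3.14].

## Interface

Orientations are given as [roll, pitch, yaw] about the fixed x, y, z axes, in that order (R = Rz(yaw) Ry(pitch) Rx(roll)).
In Python, from station import ctrl, viewer, ticket, nets gives the robot as it stands.
- The arm moves only by the tool carry_out, never from a script. Its argument "commands" is one flat list of numbers, 7 for each row, row after row: the closure, from -1 (fully open) to 1 (shut), so that 0 is half open, then the shift along the world's x, y, z in cm, then the turn, a rotation vector about the world's x, y, z in rad. In form: [gripper, tx, ty, tz, ax, ay, az, gripper, tx, ty, tz, ax, ay, az, ...]. A call has 1 to 12 rows; each row is the pose to reach, as a shift and turn from the pose measured when the call began; what a row does not reach only later rows make up. A row lasts 1/12 s, in which the tool goes at most 41.7 mm and 7.16 degrees, less where a joint would pass 70% of its speed; a pose out of reach is approached as far as the arm can. A call with a gripper value outside its range is refused whole. The fingers move at their own pace and stop on an object; "force" is the grip in N (left out, the last holds). Time passes only in rows, so rows that repeat a pose let the fingers close. It gives the time, the measured TCP pose, the force and the opening at its end, in the units of the state.
- ctrl.get_obs(): the state, without advancing time (a new reading comes with each control period).
- viewer.camera(name): name is "scene" or "top"; returns (picture, depth): 384x512x3 uint8, blue, green, red; 384x512 float32, m along the optical axis (not along the pixel's ray), 0 where there is no reading.
- viewer.camera_info(name): a dict with "fx", "fy", "cx", "cy" (pixels), "D" ([k1, k2, p1, p2, k3] as OpenCV has them; the pictures are not rectified), "R" (3x3) and "t" (3): a world point X has camera coordinates R X + t. Camera axes: x right, y down, z forward; pixel columns grow to the right and rows downward; lengths in m; the calibration is good to about 2 mm. A picture is of the moment at which its call begins. camera_info takes no time and is no camera call.
- ticket.hand_in(): hands the job in, once; it reports no verdict.
Trained networks look in the newest picture that a camera, given by its name, has taken for a name from the list of things; names that differ only in an ending like _2 or _b are one class to them, and where a whole thing is asked for, a point or a joint stands for the part that bears it (a point fixed in the world has none). Each returns a list of dicts, best first, with "confidence" (0 to 1); they miss things now and then, are a little off and sometimes report something else, mostly with a low value. They report only what shows in the picture. A call takes as long as a camera call. They do not tell look-alikes from the thing itself.
- nets.silhouettes(camera, thing): "region" (384x512 bool, what is visible of it) and "extent" ([left, top, right, bottom] in pixels, round what is visible of it).
The state is a dict: "time_s": time; "qpos": joint angles; "joint_vel": joint speeds; "tau": joint torques, N m; "ee_pos": TCP position; "eef_rot": TCP orientation; "force": force on the tool from outside, world axes, zero at the start; "moment": the same for the moment, N m; "grip_width": finger opening in m.
Only numpy, scipy, OpenCV 4.12 (cv2) and the standard library are available. Lean on these libraries where they do the work, as an engineer would, in place of code of your own. Each camera call takes 0.05 s, during which the arm holds its last target. There are 200 camera calls.

## Task

Sort the five loose salvaged parts: stand the heat sink, the transformer and the capacitor upright in the empty bay of the tray that already holds one of the same kind. The two rings go into the bore of the white ring holder block, the tall steel ring at the bottom and the low brass ring on top of it, both fully down and flat. Set the parts down, do not drop them from a height.

Things in the scene. Friction and masses are not known exactly. Their poses are not given: they have to be found in the camera images.
- heatsink_mid (a point): Loose finned aluminium heat sink, 40 x 40 mm, 28 mm high, standing base down, seven fins upward; the fins run along its x axis and all four sides may be gripped. The point is its centre, 14 mm above its underside; z is up. All loose parts start on the robot's side of the trays.
- transformer_mid (a point): Loose small mains transformer: dark laminated core 42 mm along its x axis, 18 mm along y, 36 mm high, with a copper coil between white flanges through its middle that sticks out to 34 mm along y. Best gripped on the core's two end faces, 42 mm apart along x. It stands upright; the point is its centre, 18 mm above its underside; z is up.
- capacitor_mid (a point): Loose can capacitor, a dark upright cylinder 30 mm in diameter and 40 mm high with a bare aluminium top. The point is its centre, 20 mm above its underside; z is up.
- spacer_mid (a point): Loose tall spacer ring of bright steel lying flat: outside diameter 36 mm, hole 24 mm, height 18 mm. The point is its centre, 9 mm above its underside; z is up its axis.
- clamp_ring_mid (a point): Loose low clamp ring of brass lying flat: outside diameter 36 mm, hole 21 mm, height 12 mm. The point is its centre, 6 mm above its underside; z is up its axis.
- heatsink_bay (a point): Fixed grey tray, 140 x 72 mm, walls 12 mm high, cut by a 3 mm wall into two bays of 65 x 66 mm: the far one holds a fixed sample, a heat sink like the loose one; the near one is empty. The point is the centre of the empty bay's floor, 3 mm above the table; x points along the tray to the sample, centred 69.5 mm off; turned up to 0.3 rad from straight ahead.
- transformer_bay (a point): Fixed grey tray, 140 x 72 mm, walls 12 mm high, cut by a 3 mm wall into two bays of 65 x 66 mm: the far one holds a fixed sample, a transformer like the loose one; the near one is empty. The point is the centre of the empty bay's floor, 3 mm above the table; x points along the tray to the sample, centred 69.5 mm off; turned up to 0.3 rad from straight ahead.
- capacitor_bay (a point): Fixed grey tray, 140 x 72 mm, walls 12 mm high, cut by a 3 mm wall into two bays of 65 x 66 mm: the far one holds a fixed sample, a capacitor like the loose one; the near one is empty. The point is the centre of the empty bay's floor, 3 mm above the table; x points along the tray to the sample, centred 69.5 mm off; turned up to 0.3 rad from straight ahead.
- ring_holder: Fixed white plastic block, 70 x 70 mm, 30 mm high, with a round blind bore from above at its middle: 39 mm wide (1.5 mm clear round a ring), 24 mm deep, mouth chamfered 2 mm. Origin under the bore at the block's underside; z up; turned up to 0.3 rad. When seated, the tall ring's top is 6 mm below the block's top and the low ring stands out by 6 mm. A ring let go part-way in the bore slides down.
There are look-alikes about, which are no part of the job. Of the things that look like the part that bears spacer_mid, take the one that is farthest to the robot's right at the start. What is shaped like the part that bears capacitor_mid but red is not meant.

How it is judged:
By the outcome, as a careful person would: the job done as asked, in the order asked, and still so for the second after the job is handed in, with the robot touching nothing.
It also fails if it takes over 128 s, if anything falls off the work surface, if the arm or the gripper's body presses on something with over 40 N, if the wrist force passes 120 N, or if a joint passes its speed limit or range.

## Working session

There is one attempt and no reset: what is moved stays moved. The work goes in short steps, Python scripts to look and compute and a tool call to move; the robot and the scene stay as the last step left them, time stands still between calls to the robot, and variables do not carry over. Pictures are saved under pics/ and viewed, about 12 in all and at most 16, crops included, and the job is handed in when it is done.

Besides the shell and the picture viewer there is one more tool, called after ">>>" by a JSON object that holds its "name" and its "arguments". carry_out: Moves the arm, as the interface text tells. Its arguments: {"type":"object","properties":{"commands":{"type":"array","items":{"type":"number"}},"force":{"type":"number"}},"required":["commands"]}

```bash
mkdir -p pics; ls
cat > h.py <<'E'
import numpy as np, cv2
from station import ctrl, viewer, ticket, nets
def pts(cam, depth, mask=None):
    i=viewer.camera_info(cam); K=np.array([[i['fx'],0,i['cx']],[0,i['fy'],i['cy']],[0,0,1.]])
    m=depth>0
    if mask is not None: m&=mask
    v,u=np.nonzero(m)
    n=cv2.undistortPoints(np.c_[u,v].astype(float)[:,None],K,np.array(i['D'],float))[:,0]
    z=depth[v,u]; P=np.c_[n*z[:,None],z]
    return (P-np.array(i['t']))@np.array(i['R']), np.c_[u,v]
E
python3 - <<'E'
from h import *
o=ctrl.get_obs(); print({k:np.round(v,3) for k,v in o.items()})
for c in ['top','scene']:
    p,d=viewer.camera(c); cv2.imwrite(f'pics/{c}0.png',p); np.savez(f'{c}0.npz',p=p,d=d)
    i=viewer.camera_info(c); R=np.array(i['R']);print(c,i['fx'],-R.T@np.array(i['t']),R.round(2).tolist())
    for n in ['heatsink_mid','transformer_mid','capacitor_mid','spacer_mid','clamp_ring_mid','ring_holder']:
        for s in nets.silhouettes(c,n):
            P,uv=pts(c,d,s['region']); 
            if len(P)==0: print(c,n,s['extent']);continue
            t=P[P[:,2]>np.percentile(P[:,2],95)-.004]
            print(c,n,round(s['confidence'],2),np.round(s['extent']).tolist(),len(P),'topmid',((t.min(0)+t.max(0))/2).round(3),'zmax',np.percentile(P[:,2],95).round(3))
E
```

```text
pics
{'time_s': np.float64(0.0), 'qpos': array([ 1.086,  0.3  ,  1.522, -0.   ,  1.321, -0.067]), 'joint_vel': array([-0.   ,  0.   , -0.002,  0.001, -0.002, -0.   ]), 'tau': array([-2.0000e-03, -5.3179e+01, -3.5275e+01,  7.1000e-02,  2.4000e-02,
       -0.0000e+00]), 'ee_pos': array([0.223, 0.502, 0.205]), 'eef_rot': array([-3.142e+00,  1.000e-03,  1.153e+00]), 'force': array([-0.406,  0.301, -0.605]), 'moment': array([-0.002,  0.055, -0.048]), 'grip_width': np.float64(0.094)}
top 440.90198547600994 [ 2.98268272e-01 -4.23331453e-05  1.11374865e+00] [[0.02, -1.0, 0.01], [-0.98, -0.02, -0.18], [0.18, -0.0, -0.98]]
top heatsink_mid 0.64 [187.0, 210.0, 207.0, 233.0] 296 topmid [0.426 0.144 0.029] zmax 0.03
top heatsink_mid 0.6 [308.0, 206.0, 322.0, 221.0] 98 topmid [ 0.456 -0.154  0.014] zmax 0.014
top transformer_mid 0.58 [136.0, 210.0, 153.0, 226.0] 273 topmid [0.434 0.272 0.037] zmax 0.038
top capacitor_mid 0.49 [247.0, 200.0, 259.0, 213.0] 103 topmid [0.467 0.005 0.043] zmax 0.043
top capacitor_mid 0.48 [226.0, 209.0, 232.0, 225.0] 117 topmid [0.44  0.068 0.043] zmax 0.044
top space
[... 466 characters left out ...]
0.57], [-0.41, 0.4, -0.82]]
scene heatsink_mid 0.56 [273.0, 142.0, 293.0, 160.0] 271 topmid [0.429 0.134 0.029] zmax 0.03
scene transformer_mid 0.78 [313.0, 117.0, 327.0, 138.0] 249 topmid [0.436 0.267 0.037] zmax 0.038
scene capacitor_mid 0.71 [247.0, 183.0, 262.0, 201.0] 190 topmid [ 0.47  -0.     0.042] zmax 0.043
scene capacitor_mid 0.62 [257.0, 161.0, 273.0, 181.0] 218 topmid [0.442 0.062 0.042] zmax 0.043
scene spacer_mid 0.59 [150.0, 215.0, 167.0, 228.0] 180 topmid [ 0.376 -0.211  0.019] zmax 0.021
scene spacer_mid 0.45 [142.0, 252.0, 159.0, 269.0] 176 topmid [ 0.438 -0.286  0.019] zmax 0.021
scene ring_holder 0.62 [352.0, 140.0, 397.0, 179.0] 947 topmid [0.598 0.288 0.032] zmax 0.032
```

Run:
```python
from h import *
p=cv2.imread('pics/top0.png')[100:290,110:380]; cv2.imwrite('pics/top0c.png',cv2.resize(p,None,fx=2.9,fy=2.9,interpolation=cv2.INTER_CUBIC))
p=cv2.imread('pics/scene0.png')[90:310,110:420]; cv2.imwrite('pics/scene0c.png',cv2.resize(p,None,fx=2.5,fy=2.5,interpolation=cv2.INTER_CUBIC))
```

```text
(no output)
```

View pics/top0c.png

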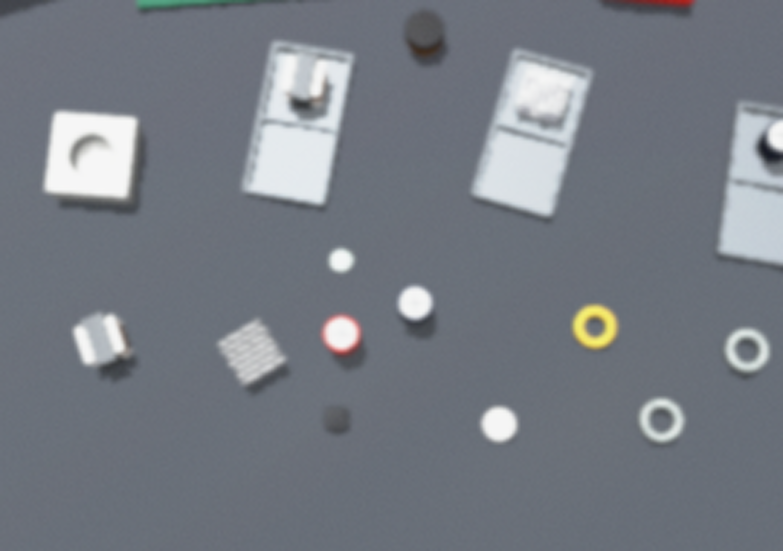

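View pics/scene0c.png

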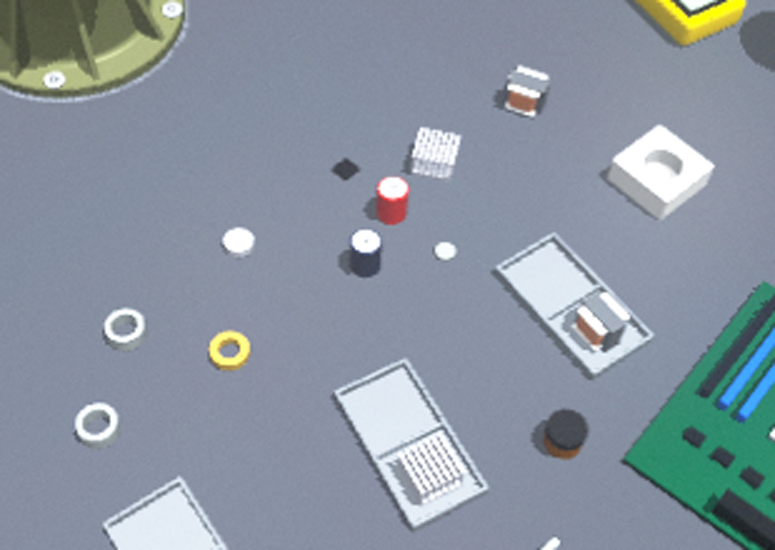

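```bash
cat >> h.py <<'E'
def cloud(n):
    out=[]
    for c in ['top','scene']:
        f=np.load(f'{c}{n}.npz'); out.append(pts(c,f['d'])[0])
    return out
def topface(P,xy,r,zlo,zhi):
    m=(np.hypot(P[:,0]-xy[0],P[:,1]-xy[1])<r)&(P[:,2]>zlo)&(P[:,2]<zhi); Q=P[m]
    (cx,cy),(w,h),a=cv2.minAreaRect((Q[:,:2]*1000).astype(np.float32)); (ex,ey),er=cv2.minEnclosingCircle((Q[:,:2]*1000).astype(np.float32))
    return len(Q),'rect',np.round([cx,cy,w,h,a],1),'circ',np.round([ex,ey,er],1),'mean',(Q.mean(0)*1000).round(1)
E
python3 - <<'E'
from h import *
O={'heatsink':((.428,.139),.035,.023,.036),'trafo':((.435,.27),.035,.031,.045),'cap':((.468,.003),.03,.036,.05),'red':((.441,.065),.025,.036,.05),
'spacer':((.438,-.286),.03,.013,.025),'spacerX':((.375,-.21),.03,.013,.025),'brass':((.454,-.153),.03,.008,.02),'holder':((.597,.29),.055,.026,.036)}
for c,P in zip(['top','scene'],cloud(0)):
    m=(P[:,2]<.01)&(P[:,0]>.3)&(P[:,0]<.5)&(abs(P[:,1])<.3); print(c,'table',np.median(P[m,2]).round(4))
    for k,v in O.items(): print(c,k,*topface(P,*v))
    # trays
    for n,xy in {'t':(.63,.11),'h':(.63,-.09),'c':(.58,-.3)}.items():
        m=(np.hypot(P[:,0]-xy[0],P[:,1]-xy[1])<.12)&(P[:,2]>.007)&(P[:,2]<.018); Q=P[m]
        print(n,m.sum(),Q[:,:2].min(0),Q[:,:2].max(0),cv2.minAreaRect((Q[:,:2]*1000).astype(np.float32)))
ps=[cv2.resize(np.load('top0.npz')['p'][195:265,295:400],(400,267),interpolation=2),cv2.resize(np.load('scene0.npz')['p'][195:290,100:230],(400,292),interpolation=2)]
cv2.imwrite('pics/rings.png',np.vstack(ps))
# top-down height map
P=cloud(0); H=np.zeros((250,400),np.float32)
for Q in P:
    m=(Q[:,2]>.001)&(Q[:,2]<.06); Q=Q[m]
    i=((.76-Q[:,0])/.002).astype(int); j=((.4-Q[:,1])/.002).astype(int); k=(i>=0)&(i<250)&(j>=0)&(j<400)
    np.maximum.at(H,(i[k],j[k]),Q[k,2])
cv2.imwrite('pics/hmap.png',cv2.resize(cv2.applyColorMap((H/.06*255).astype(np.uint8),2),(800,500),interpolation=0))
E
```

```text
top table -0.0003
top heatsink 136 rect [426.1 144.4  40.5  39.2  31.7] circ [424.9 144.1  27. ] mean [425.6 145.2  27.3]
top trafo 193 rect [433.4 272.7  40.8  34.   22. ] circ [433.2 273.2  22.3] mean [433.8 272.7  34.9]
top cap 109 rect [467.9   5.   27.5  27.2   1. ] circ [468.2   5.3  14.4] mean [468.5   5.5  40. ]
top red 113 rect [441.8  68.2  28.   27.1   2.3] circ [441.1  67.8  14.7] mean [441.2  67.7  40.5]
top spacer 89 rect [ 436.3 -282.6   34.2   33.6   87.1] circ [ 436.5 -283.2   17.8] mean [ 436.  -283.7   17.4]
top spacerX 92 rect [ 375.2 -208.3   33.1   33.8   49.7] circ [ 374.6 -208.7   17.8] mean [ 374.7 -208.3   17.3]
top brass 101 rect [ 454.8 -153.    33.8   34.4   43.2] circ [ 455.2 -153.4   18.1] mean [ 454.8 -153.8   11.8]
top holder 565 rect [596.4 291.2  71.4  71.4  86.9] circ [596.7 290.   48.2] mean [595.9 290.8  30. ]
t 312 [0.5162602  0.01236493] [0.70891599 0.15945941] ((607.3057861328125, 81.95134735107422), (142.949951171875, 188.2974395751953), 81.36434936523438)
h 416 [ 0.55277338 -0.19835928] [0.71191855 0.01361349] ((630.3790283203125, -93.350715
[... 915 characters left out ...]
   17.6]
scene brass 126 rect [ 456.  -157.    34.1   33.9   45.1] circ [ 455.7 -156.    18. ] mean [ 456.4 -156.5   12.1]
scene holder 509 rect [598.  288.1  74.3  71.3  87.5] circ [598.  288.9  49.5] mean [599.1 286.6  30. ]
t 481 [0.51743676 0.06278899] [0.71022277 0.155323  ] ((614.1480712890625, 109.88232421875), (87.88085174560547, 190.20806884765625), 87.81330108642578)
h 566 [ 0.55218573 -0.15372815] [ 0.72472982 -0.01139946] ((638.2960815429688, -67.05683135986328), (142.95840454101562, 142.1300506591797), 74.81993865966797)
c 561 [ 0.51240844 -0.35622831] [ 0.66083624 -0.26440187] ((586.7138061523438, -310.18707275390625), (72.52664184570312, 142.46820068359375), 80.87387084960938)
```

View pics/rings.png

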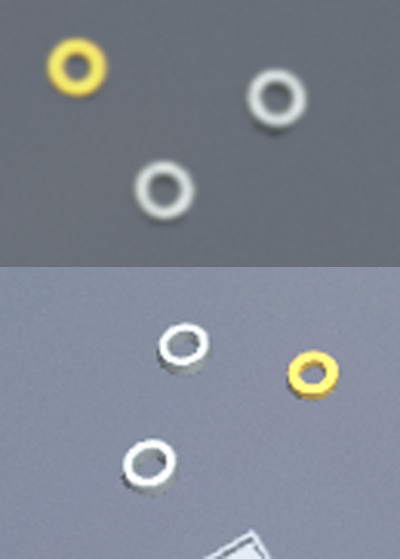

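View pics/hmap.png

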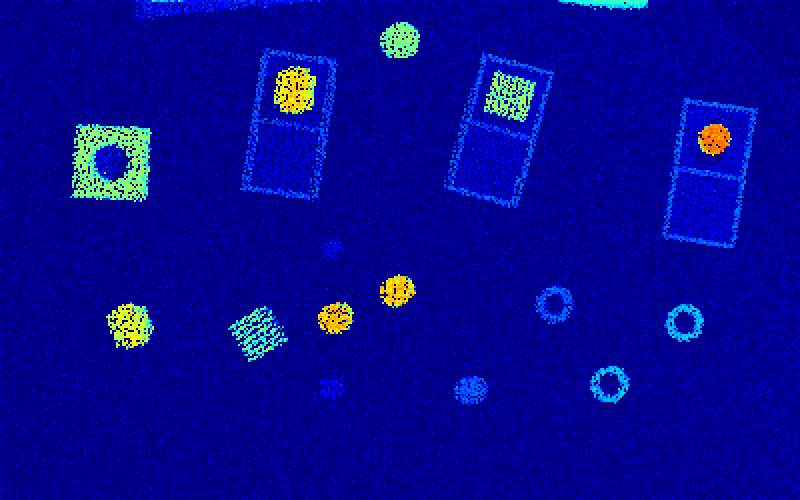

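Candidates for the spacer are the steel rings at top px (368,221), y≈-0.284, and (338,245), y≈-0.210. The first is farther right, so I take that one. The capacitor is the dark one at top px (253,206); the red one at (228,215) is excluded. I start with the transformer.

>>> {"name": "carry_out", "arguments": {"commands": [-0.3,21.1,-23.2,-12,0,0,-0.73,-0.3,21.1,-23.2,-12,0,0,-0.73,-0.3,21.1,-23.2,-12,0,0,-0.73,-0.3,21.1,-23.2,-12,0,0,-0.73,-0.3,21.1,-23.2,-12,0,0,-0.73,-0.3,21.1,-23.2,-12,0,0,-0.73,-0.3,21.1,-23.2,-12,0,0,-0.73,-0.3,21.1,-23.2,-12,0,0,-0.73,-0.3,21.1,-23.2,-12,0,0,-0.73,-0.3,21.1,-23.2,-12,0,0,-0.73,-0.3,21.1,-23.2,-12,0,0,-0.73,-0.3,21.1,-23.2,-12,0,0,-0.73], "force": 20}}

```text
time_s: 1.7
ee_pos: [0.4337, 0.2718, 0.0861]
eef_rot: [-3.141, -0.001, 0.424]
force: [0.2, 0.2, -0.2]
grip_width: 0.0614
```

>>> {"name": "carry_out", "arguments": {"commands": [-0.3,0,-0.1,-4,0,0,0,-0.3,0,-0.1,-7,0,0,0,-0.3,0,-0.1,-7,0,0,0,1,0,-0.1,-7,0,0,0,1,0,-0.1,-7,0,0,0,1,0,-0.1,-7,0,0,0,1,0,-0.1,-7,0,0,0,1,0,-0.1,-7,0,0,0,1,0,-0.1,-5,0,0,0,1,0,-0.1,-2,0,0,0,1,0,-0.1,1,0,0,0,1,0,-0.1,1,0,0,0]}}

```text
time_s: 2.7
ee_pos: [0.436, 0.2721, 0.1024]
eef_rot: [-3.141, -0.01, 0.424]
force: [1.0, -0.1, 0.7]
grip_width: 0.0423
```

>>> {"name": "carry_out", "arguments": {"commands": [1,16.6,-15.7,-1,0,0.01,-0.575,1,16.6,-15.7,-1,0,0.01,-0.575,1,16.6,-15.7,-1,0,0.01,-0.575,1,16.6,-15.7,-1,0,0.01,-0.575,1,16.6,-15.7,-1,0,0.01,-0.575,1,16.6,-15.7,-1,0,0.01,-0.575,1,16.6,-15.7,-1,0,0.01,-0.575,1,16.6,-15.7,-1,0,0.01,-0.575,1,16.6,-15.7,-4,0,0.01,-0.575,1,16.6,-15.7,-5,0,0.01,-0.575,1,16.6,-15.7,-5,0,0.01,-0.575]}}

```text
time_s: 3.62
ee_pos: [0.5999, 0.1158, 0.05]
eef_rot: [-3.141, 0.004, -0.149]
force: [0.1, 0.2, -1.7]
grip_width: 0.0421
```

Run:
```python
from h import *
o=ctrl.get_obs(); print(o['ee_pos'],o['eef_rot'],o['force'],o['grip_width'])
out=[]
for c in ['top','scene']:
    p,d=viewer.camera(c); np.savez(f'{c}1.npz',p=p,d=d)
a=cv2.resize(np.load('top1.npz')['p'][100:200,170:270],(400,400),interpolation=2);b=cv2.resize(np.load('scene1.npz')['p'][130:260,280:410],(400,400),interpolation=2)
cv2.imwrite('pics/tr1.png',np.hstack([a,b]))
```

```text
[0.59994858 0.11576214 0.0499701 ] [-3.14071132  0.00425346 -0.14945277] [ 0.13649842  0.18945319 -1.72554829] 0.04214000895761136
```

View pics/tr1.png

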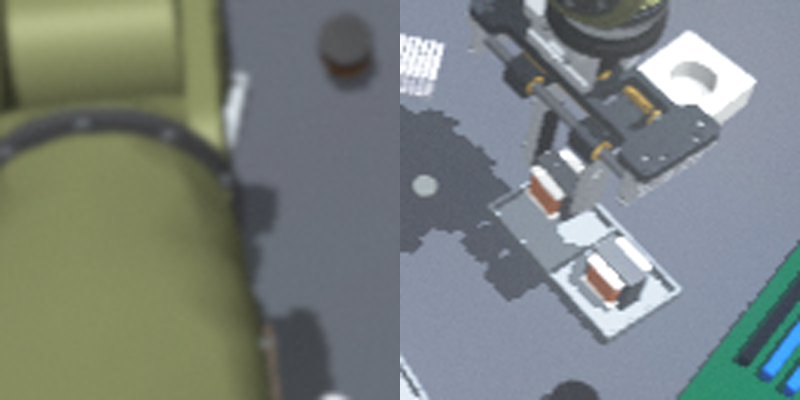

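The held transformer is upright over the near bay (right panel about (555,185)), with the sample clear at (610,275). I lower it now.

>>> {"name": "carry_out", "arguments": {"commands": [1,0,0,-1,0,-0.004,0,1,0,0,-2.2,0,-0.004,0,1,0,0,-2.7,0,-0.004,0,1,0,0,-3,0,-0.004,0,1,0,0,-3,0,-0.004,0,1,0,0,-3,0,-0.004,0]}}

```text
time_s: 4.22
ee_pos: [0.6018, 0.1157, 0.023]
eef_rot: [-3.139, -0.004, -0.15]
force: [0.9, 0.3, -0.9]
grip_width: 0.042
```

>>> {"name": "carry_out", "arguments": {"commands": [1,0,0,-0.3,0,0.004,0,1,0,0,-0.3,0,0.004,0,1,0,0,-0.3,0,0.004,0]}}

```text
time_s: 4.47
ee_pos: [0.6024, 0.1158, 0.0207]
eef_rot: [-3.139, -0.001, -0.15]
force: [-1.1, -0.4, 4.9]
grip_width: 0.0418
```

>>> {"name": "carry_out", "arguments": {"commands": [-0.25,0,0,0,0,0,0,-0.25,0,0,0,0,0,0,-0.25,0,0,0,0,0,0,-0.25,0,0,0,0,0,0,-0.25,0,0,3,0,0,0,-0.25,0,0,6,0,0,0,-0.25,0,0,8,0,0,0,-0.25,0,0,8,0,0,0]}}

```text
time_s: 5.13
ee_pos: [0.6042, 0.1161, 0.1053]
eef_rot: [-3.137, -0.008, -0.15]
force: [0.6, 0.4, 0.2]
grip_width: 0.0589
```

>>> {"name": "carry_out", "arguments": {"commands": [-0.3,-17.8,2.6,-0.5,0,0.006,0.71,-0.3,-17.8,2.6,-0.5,0,0.006,0.71,-0.3,-17.8,2.6,-0.5,0,0.006,0.71,-0.3,-17.8,2.6,-0.5,0,0.006,0.71,-0.3,-17.8,2.6,-0.5,0,0.006,0.71,-0.3,-17.8,2.6,-0.5,0,0.006,0.71,-0.3,-17.8,2.6,-0.5,0,0.006,0.71,-0.3,-17.8,2.6,-2,0,0.006,0.71,-0.3,-17.8,2.6,-5,0,0.006,0.71,-0.3,-17.8,2.6,-5,0,0.006,0.71]}}

```text
time_s: 5.97
ee_pos: [0.4243, 0.1414, 0.0514]
eef_rot: [-3.134, 0.004, 0.557]
force: [-0.7, 0.3, -0.9]
grip_width: 0.0611
```

Run:
```python
from h import *
for c in ['top','scene']:
    p,d=viewer.camera(c); np.savez(f'{c}2.npz',p=p,d=d)
a=cv2.resize(np.load('top2.npz')['p'][100:260,120:280],(400,400),interpolation=2);b=cv2.resize(np.load('scene2.npz')['p'][90:250,230:390],(400,400),interpolation=2)
cv2.imwrite('pics/hs2.png',np.hstack([a,b]))
```

```text
(no output)
```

View pics/hs2.png

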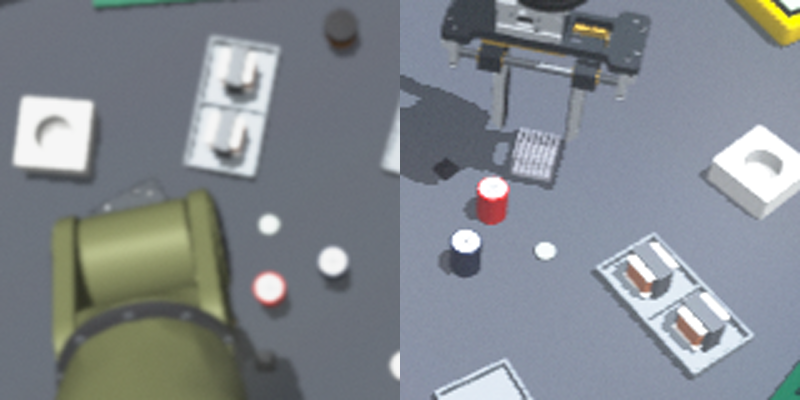

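>>> {"name": "carry_out", "arguments": {"commands": [-0.3,0.2,0,-2,-0.004,-0.007,0,-0.3,0.2,0,-3.6,-0.004,-0.007,0,-0.3,0.2,0,-3.6,-0.004,-0.007,0,-0.3,0.2,0,-3.6,-0.004,-0.007,0,1,0.2,0,-3.6,-0.004,-0.007,0,1,0.2,0,-3.6,-0.004,-0.007,0,1,0.2,0,-3.6,-0.004,-0.007,0,1,0.2,0,-3.6,-0.004,-0.007,0,1,0.2,0,-3.6,-0.004,-0.007,0]}}

```text
time_s: 6.82
ee_pos: [0.4284, 0.142, 0.0198]
eef_rot: [3.14, -0.004, 0.558]
force: [-1.6, -1.7, 7.2]
grip_width: 0.0395
```

>>> {"name": "carry_out", "arguments": {"commands": [1,0,0,0,0,0,0,1,0,0,0,0,0,0,1,0,0,0,0,0,0]}}

```text
time_s: 7.07
ee_pos: [0.4283, 0.142, 0.0198]
eef_rot: [3.14, -0.004, 0.558]
force: [0.5, -0.7, -1.8]
grip_width: 0.0396
```

>>> {"name": "carry_out", "arguments": {"commands": [1,0,0,3,0,0,0,1,0,0,7,0,0,0,1,3,-4,8,0,0,0.75,1,16.9,-23.3,8,0,0,0.75,1,16.9,-23.3,8,0,0,0.75,1,16.9,-23.3,8,0,0,0.75,1,16.9,-23.3,8,0,0,0.75,1,16.9,-23.3,8,0,0,0.75,1,16.9,-23.3,8,0,0,0.75,1,16.9,-23.3,8,0,0,0.75,1,16.9,-23.3,6,0,0,0.75,1,16.9,-23.3,4,0,0,0.75]}}

```text
time_s: 8.07
ee_pos: [0.598, -0.0922, 0.0595]
eef_rot: [3.139, -0.005, 1.306]
force: [-0.5, 0.9, -1.5]
grip_width: 0.0397
```

>>> {"name": "carry_out", "arguments": {"commands": [1,0,0,-1.5,0,0,0,1,0,0,-2.7,0,0,0,1,0,0,-3.2,0,0,0,1,0,0,-3.5,0,0,0,1,0,0,-3.7,0,0,0,1,0,0,-3.7,0,0,0,1,0,0,-3.7,0,0,0,1,0,0,-3.7,0,0,0]}}

```text
time_s: 8.73
ee_pos: [0.5983, -0.0922, 0.0232]
eef_rot: [3.138, -0.005, 1.306]
force: [1.1, 0.4, -0.5]
grip_width: 0.0397
```

>>> {"name": "carry_out", "arguments": {"commands": [1,0,0,-0.15,0,0,0,1,0,0,-0.15,0,0,0,-0.25,0,0,-0.15,0,0,0,-0.25,0,0,-0.15,0,0,0,-0.25,0,0,-0.15,0,0,0,-0.25,0,0,-0.15,0,0,0,-0.25,0,0,3,0,0,0,-0.25,0,0,6,0,0,0,-0.25,0,0,8,0,0,0,-0.25,0,0,8,0,0,0]}}

```text
time_s: 9.57
ee_pos: [0.6002, -0.0926, 0.1078]
eef_rot: [3.131, -0.005, 1.306]
force: [0.6, -0.2, 0.2]
grip_width: 0.0587
```

>>> {"name": "carry_out", "arguments": {"commands": [-0.25,-13.1,9.6,-1.5,-0.005,-0.005,0.1,-0.25,-13.1,9.6,-1.5,-0.005,-0.005,0.1,-0.25,-13.1,9.6,-1.5,-0.005,-0.005,0.1,-0.25,-13.1,9.6,-1.5,-0.005,-0.005,0.1,-0.25,-13.1,9.6,-1.5,-0.005,-0.005,0.1,-0.25,-13.1,9.6,-1.5,-0.005,-0.005,0.1,-0.25,-13.1,9.6,-4,-0.005,-0.005,0.1,-0.25,-13.1,9.6,-4,-0.005,-0.005,0.1]}}

```text
time_s: 10.23
ee_pos: [0.4684, 0.003, 0.065]
eef_rot: [3.129, -0.001, 1.406]
force: [-1.1, -0.3, -0.9]
grip_width: 0.0589
```

Run:
```python
from h import *
for c in ['top','scene']:
    p,d=viewer.camera(c); np.savez(f'{c}3.npz',p=p,d=d)
a=cv2.resize(np.load('top3.npz')['p'][100:260,220:380],(400,400),interpolation=2);b=cv2.resize(np.load('scene3.npz')['p'][130:310,180:360],(400,400),interpolation=2)
cv2.imwrite('pics/c3.png',np.hstack([a,b]))
```

```text
(no output)
```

View pics/c3.png

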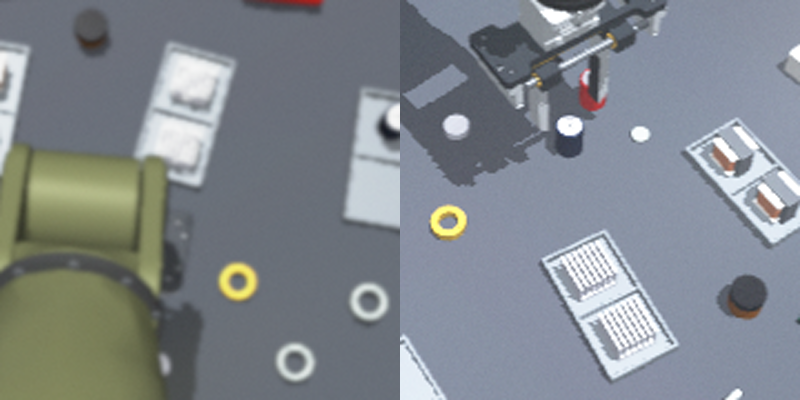

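The heat sink and the transformer are standing in their bays (right panel (590,265) and (725,150)). The dark capacitor at (570,135) is between the fingers.

>>> {"name": "carry_out", "arguments": {"commands": [-0.25,0,0,-2.5,0.002,0.012,0,-0.25,0,0,-4.8,0.002,0.012,0,-0.25,0,0,-4.8,0.002,0.012,0,-0.25,0,0,-4.8,0.002,0.012,0,1,0,0,-4.8,0.002,0.012,0,1,0,0,-4.8,0.002,0.012,0,1,0,0,-4.8,0.002,0.012,0,1,0,0,-4.8,0.002,0.012,0,1,0,0,-4.8,0.002,0.012,0,1,0,0,-4.8,0.002,0.012,0]}}

```text
time_s: 11.17
ee_pos: [0.4697, 0.003, 0.02]
eef_rot: [3.138, -0.001, 1.406]
force: [-0.9, 0.4, 6.1]
grip_width: 0.0295
```

>>> {"name": "carry_out", "arguments": {"commands": [1,0,0,3,0,0,0,1,0,0,7,0,0,0,1,8.4,-30.7,8,0,0,0,1,8.4,-30.7,8,0,0,0,1,8.4,-30.7,8,0,0,0,1,8.4,-30.7,8,0,0,0,1,8.4,-30.7,8,0,0,0,1,8.4,-30.7,8,0,0,0,1,8.4,-30.7,8,0,0,0,1,8.4,-30.7,8,0,0,0,1,8.4,-30.7,6,0,0,0,1,8.4,-30.7,4,0,0,0]}}

```text
time_s: 12.17
ee_pos: [0.5539, -0.3059, 0.0599]
eef_rot: [3.137, -0.0, 1.404]
force: [0.3, 0.1, -2.0]
grip_width: 0.0294
```

Now lowering to TCP ≈ 0.0225.

>>> {"name": "carry_out", "arguments": {"commands": [1,0,0,-1.5,0,0,0,1,0,0,-2.7,0,0,0,1,0,0,-3.2,0,0,0,1,0,0,-3.5,0,0,0,1,0,0,-3.7,0,0,0,1,0,0,-3.8,0,0,0,1,0,0,-3.8,0,0,0,1,0,0,-3.8,0,0,0]}}

```text
time_s: 12.83
ee_pos: [0.5544, -0.306, 0.023]
eef_rot: [3.135, 0.0, 1.404]
force: [-1.5, 2.3, 5.6]
grip_width: 0.0298
```

>>> {"name": "carry_out", "arguments": {"commands": [-0.3,0,0,0,0,0,0,-0.3,0,0,0,0,0,0,-0.3,0,0,0,0,0,0,-0.3,0,0,0,0,0,0,-0.3,0,0,3,0,0,0,-0.3,0,0,6,0,0,0,-0.3,0,0,7,0,0,0,-0.3,0,0,7,0,0,0]}}

```text
time_s: 13.5
ee_pos: [0.5556, -0.3067, 0.096]
eef_rot: [3.131, 0.002, 1.404]
force: [-0.1, 0.7, 0.1]
grip_width: 0.0614
```

>>> {"name": "carry_out", "arguments": {"commands": [-0.3,-11.9,2.2,0,0.002,0.01,0.12,-0.3,-11.9,2.2,0,0.002,0.01,0.12,-0.3,-11.9,2.2,-2,0.002,0.01,0.12,-0.3,-11.9,2.2,-4.5,0.002,0.01,0.12,-0.3,-11.9,2.2,-4.5,0.002,0.01,0.12,-0.3,-11.9,2.2,-4.5,0.002,0.01,0.12,-0.3,-11.9,2.2,-4.5,0.002,0.01,0.12]}}

```text
time_s: 14.08
ee_pos: [0.4375, -0.2851, 0.0515]
eef_rot: [3.14, 0.002, 1.524]
force: [0.7, 1.2, 0.2]
grip_width: 0.0614
```

Run:
```python
from h import *
for c in ['top','scene']:
    p,d=viewer.camera(c); np.savez(f'{c}4.npz',p=p,d=d)
a=cv2.resize(np.load('top4.npz')['p'][120:260,290:430],(400,400),interpolation=2);b=cv2.resize(np.load('scene4.npz')['p'][180:360,70:250],(400,400),interpolation=2)
cv2.imwrite('pics/s4.png',np.hstack([a,b]))
```

```text
(no output)
```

View pics/s4.png

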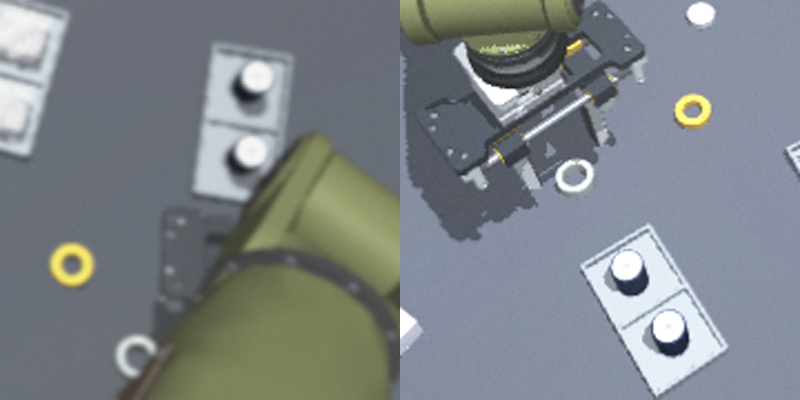

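The capacitor stands in its bay (right panel (628,270)). The right-hand steel ring at (575,178) is between the fingers. Descending.

>>> {"name": "carry_out", "arguments": {"commands": [-0.3,0,0,-2.5,0,0,0,-0.3,0,0,-4.2,0,0,0,-0.3,0,0,-4.2,0,0,0,-0.3,0,0,-4.2,0,0,0,-0.3,0,0,-4.2,0,0,0,-0.3,0,0,-4.2,0,0,0]}}

```text
time_s: 14.68
ee_pos: [0.4384, -0.2856, 0.0111]
eef_rot: [3.138, 0.003, 1.525]
force: [0.5, 0.1, -0.2]
grip_width: 0.0612
```

>>> {"name": "carry_out", "arguments": {"commands": [1,0,0,0,0,0,0,1,0,0,0,0,0,0,1,0,0,0,0,0,0,1,0,0,0,0,0,0,1,0,0,0,0,0,0,1,0,0,0,0,0,0,1,0,0,3,0,0,0,1,0,0,7,0,0,0,1,0,0,10,0,0,0,1,0,0,10,0,0,0]}}

```text
time_s: 15.52
ee_pos: [0.4404, -0.2871, 0.1168]
eef_rot: [3.131, 0.008, 1.525]
force: [0.5, -0.1, 0.1]
grip_width: 0.0354
```

>>> {"name": "carry_out", "arguments": {"commands": [1,15.7,57.7,0,0,0.008,0,1,15.7,57.7,0,0,0.008,0,1,15.7,57.7,0,0,0.008,0,1,15.7,57.7,0,0,0.008,0,1,15.7,57.7,0,0,0.008,0,1,15.7,57.7,0,0,0.008,0,1,15.7,57.7,0,0,0.008,0,1,15.7,57.7,0,0,0.008,0,1,15.7,57.7,0,0,0.008,0,1,15.7,57.7,0,0,0.008,0,1,15.7,57.7,0,0,0.008,0,1,15.7,57.7,0,0,0.008,0]}}

```text
time_s: 16.52
ee_pos: [0.5713, 0.1985, 0.115]
eef_rot: [3.14, 0.009, 1.525]
force: [0.5, 0.2, -0.2]
grip_width: 0.0354
```

>>> {"name": "carry_out", "arguments": {"commands": [1,2.6,9.1,-3,0.009,0,0,1,2.6,9.1,-3,0.009,0,0,1,2.6,9.1,-3,0.009,0,0,1,2.6,9.1,-5.5,0.009,0,0,1,2.6,9.1,-5.5,0.009,0,0,1,2.6,9.1,-5.5,0.009,0,0,1,2.6,9.1,-5.5,0.009,0,0]}}

```text
time_s: 17.1
ee_pos: [0.5976, 0.2888, 0.0606]
eef_rot: [3.14, -0.0, 1.524]
force: [0.3, 0.1, -1.1]
grip_width: 0.0354
```

Run:
```python
from h import *
o=ctrl.get_obs(); print(o['ee_pos'],o['eef_rot'],o['force'])
for c in ['top','scene']:
    p,d=viewer.camera(c); np.savez(f'{c}5.npz',p=p,d=d)
    for n in ['spacer_mid','ring_holder']:
        for s in nets.silhouettes(c,n):
            P,_=pts(c,d,s['region']); print(c,n,round(s['confidence'],2),s['extent'],len(P))
P,_=pts('scene',np.load('scene5.npz')['d'])
m=(np.hypot(P[:,0]-.597,P[:,1]-.29)<.05)&(P[:,2]>.02)&(P[:,2]<.1); Q=P[m]
print(np.histogram(Q[:,2],np.arange(.02,.1,.004)))
print('ring top',topface(P,(.597,.29),.03,.0605,.0725))
# bore centre from frame 0 : block top points -> mask hole
for c,P0 in zip(['top','scene'],cloud(0)):
    m=(np.hypot(P0[:,0]-.597,P0[:,1]-.29)<.055)&(P0[:,2]>.0275)&(P0[:,2]<.034); Q=P0[m,:2]
    from scipy.optimize import minimize
    r=np.hypot(*(Q-[.597,.29]).T); 
    # largest empty circle near the centre
    g=[(min(np.hypot(*(Q-[x,y]).T)),x,y) for x in np.arange(.585,.61,.001) for y in np.arange(.278,.302,.001)]
    g.sort(); print(c,'empty circle',np.round(np.mean(g[-8:],0),4))
cv2.imwrite('pics/r5.png',cv2.resize(np.load('scene5.npz')['p'][110:210,320:440],(800,667),interpolation=2)[:600])
```

```text
[0.59757199 0.28884641 0.06060627] [ 3.14003512e+00 -2.24147956e-04  1.52419642e+00] [ 0.32954772  0.07015108 -1.08267631]
top ring_holder 0.55 [148.3, 151.2, 156.6, 166.2] 126
scene spacer_mid 0.64 [377.4, 142.4, 385.3, 153.3] 52
scene spacer_mid 0.55 [150.9, 214.7, 166.6, 228.5] 134
scene spacer_mid 0.29 [245.6, 233.8, 301.8, 301.2] 1545
scene ring_holder 0.92 [357.2, 147.3, 394.3, 178.2] 700
(array([ 46,  67, 299,  49,   0,   0,   0,   5,  22,   9,  14,  39,  24,
        26,  16,  25,  15,  28,  20]), array([0.02 , 0.024, 0.028, 0.032, 0.036, 0.04 , 0.044, 0.048, 0.052,
       0.056, 0.06 , 0.064, 0.068, 0.072, 0.076, 0.08 , 0.084, 0.088,
       0.092, 0.096]))
ring top (77, 'rect', array([606.4, 287.8,  18.2,  46.1,  16.7]), 'circ', array([606.9, 288. ,  24.6]), 'mean', array([605.2, 292.6,  66.6]))
top empty circle [0.0184 0.5964 0.2911]
scene empty circle [0.0166 0.6003 0.286 ]
```

View pics/r5.png

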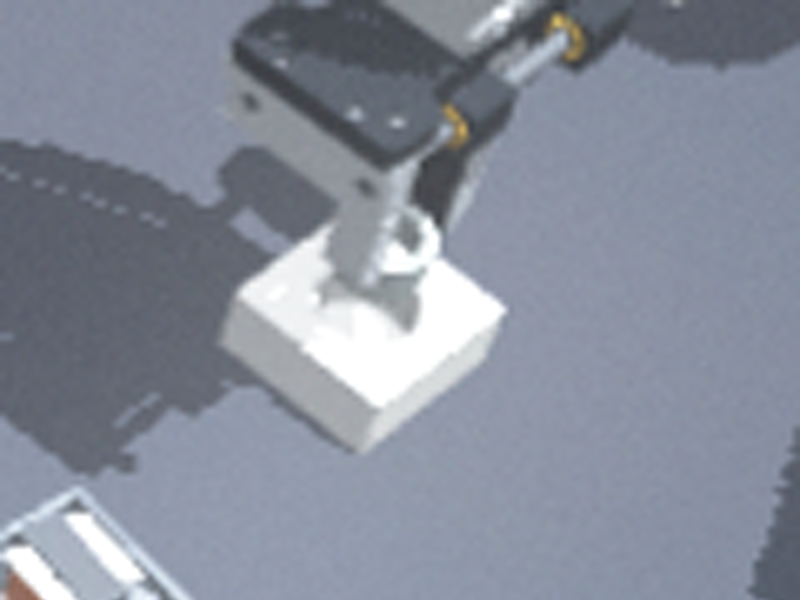

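The ring hangs over the bore but is half hidden by the finger. I calibrate the camera bias from the parts already placed, since their jaw-centred positions are known.

Run:
```python
from h import *
for n in (3,4):
  for c,P in zip(['top','scene'],cloud(n)):
    print(n,c)
    for k,v in {'cap  (554,-306*)':((.554,-.306),.025,.036,.055),'hs (598,-92*)':((.598,-.092),.035,.024,.04),'tr (602*,116)':((.602,.116),.035,.031,.05)}.items():
        try: print(k,*topface(P,*v))
        except Exception as e: print(k,'none')
# holder outline both cams frame 0,3
for c,P in zip(['top','scene'],cloud(3)):
    print(c,'holder',topface(P,(.597,.29),.055,.026,.036))
```

```text
3 top
cap  (554,-306*) 0 rect [0. 0. 0. 0. 0.] circ [0. 0. 0.] mean [nan nan nan]
hs (598,-92*) 104 rect [596.2 -90.9  42.   41.2  73.8] circ [596.1 -91.9  28.1] mean [595.6 -91.2  30.6]
tr (602*,116) 202 rect [601.1 117.5  34.2  41.8  80. ] circ [600.1 117.1  22.4] mean [600.6 117.   37.5]
3 scene
cap  (554,-306*) 0 rect [0. 0. 0. 0. 0.] circ [0. 0. 0.] mean [nan nan nan]
hs (598,-92*) 249 rect [596.  -94.4  40.9  41.9  75.4] circ [596.4 -94.1  27.7] mean [596.7 -94.3  29.5]
tr (602*,116) 224 rect [600.9 113.1  34.9  43.3  78.8] circ [601.  113.2  23.1] mean [601.9 110.8  37.7]
4 top
cap  (554,-306*) 112 rect [ 553.5 -305.    27.9   29.    44. ] circ [ 552.4 -305.9   15.5] mean [ 552.9 -305.    43. ]
hs (598,-92*) 99 rect [595.9 -91.   42.1  40.7  74.9] circ [595.3 -91.6  28. ] mean [595.9 -91.1  31.1]
tr (602*,116) 203 rect [600.8 117.5  33.8  41.9  80. ] circ [600.5 117.1  21.9] mean [600.5 117.1  37.3]
4 scene
cap  (554,-306*) 188 rect [ 554.2 -308.1   28.1   28.4   69.5] circ [ 554.  -307.8   14.7] mean [ 555.3 -308.5   43.8]
hs (598,-92*) 235 rect [596.4 -94.7  41.2  41.3  75. ] circ [596.6 -94.3  28.8] mean [597.  -94.2  29.9]
tr (602*,116) 223 rect [601.7 113.   35.6  42.7  79.2] circ [601.1 112.8  23.2] mean [601.8 110.9  37.7]
top holder (567, 'rect', array([596.1, 290.7,  70.7,  70.8,  87.8]), 'circ', array([597.4, 289.9,  47.7]), 'mean', array([596.1, 291.1,  30. ]))
scene holder (513, 'rect', array([598.1, 287.7,  73.4,  71.4,  87.1]), 'circ', array([598.6, 288.5,  49.1]), 'mean', array([599. , 286.2,  30. ]))h.py:19: RuntimeWarning: Mean of empty slice.
  return len(Q),'rect',np.round([cx,cy,w,h,a],1),'circ',np.round([ex,ey,er],1),'mean',(Q.mean(0)*1000).round(1)
  ret = um.true_divide(
```

>>> {"name": "carry_out", "arguments": {"commands": [1,0.1,0.12,-0.8,0,0,0,1,0.1,0.12,-1.5,0,0,0,1,0.1,0.12,-1.5,0,0,0,1,0.1,0.12,-1.5,0,0,0,1,0.1,0.12,-1.5,0,0,0]}}

```text
time_s: 17.82
ee_pos: [0.5986, 0.2904, 0.0456]
eef_rot: [3.139, -0.001, 1.525]
force: [0.7, 0.1, -0.5]
grip_width: 0.0354
```

>>> {"name": "carry_out", "arguments": {"commands": [1,0,-0.05,-0.4,0,0,0,1,0,-0.05,-0.7,0,0,0,1,0,-0.05,-1,0,0,0,1,0,-0.05,-1.2,0,0,0,1,0,-0.05,-1.2,0,0,0,1,0,-0.05,-1.2,0,0,0]}}

```text
time_s: 18.32
ee_pos: [0.5986, 0.2899, 0.0335]
eef_rot: [3.14, -0.0, 1.525]
force: [1.1, -0.3, -1.7]
grip_width: 0.0355
```

>>> {"name": "carry_out", "arguments": {"commands": [1,0,0,-0.1,0,0,0,1,0,0,-0.15,0,0,0,0,0,0,-0.15,0,0,0,0,0,0,-0.15,0,0,0,-0.1,0,0,-0.15,0,0,0,-0.1,0,0,-0.15,0,0,0,-0.3,0,0,2,0,0,0,-0.3,0,0,5,0,0,0,-0.3,0,0,7,0,0,0,-0.3,0,0,7,0,0,0]}}

```text
time_s: 19.15
ee_pos: [0.6003, 0.2907, 0.1086]
eef_rot: [3.133, -0.004, 1.525]
force: [0.6, -0.0, 0.7]
grip_width: 0.0616
```

>>> {"name": "carry_out", "arguments": {"commands": [-0.3,-14.4,-44.5,0,0.004,0.006,0,-0.3,-14.4,-44.5,0,0.004,0.006,0,-0.3,-14.4,-44.5,0,0.004,0.006,0,-0.3,-14.4,-44.5,0,0.004,0.006,0,-0.3,-14.4,-44.5,0,0.004,0.006,0,-0.3,-14.4,-44.5,0,0.004,0.006,0,-0.3,-14.4,-44.5,0,0.004,0.006,0,-0.3,-14.4,-44.5,0,0.004,0.006,0,-0.3,-14.4,-44.5,0,0.004,0.006,0,-0.3,-14.4,-44.5,0,0.004,0.006,0,-0.3,-14.4,-44.5,-2,0.004,0.006,0,-0.3,-14.4,-44.5,-4,0.004,0.006,0]}}

```text
time_s: 20.15
ee_pos: [0.4559, -0.1586, 0.0698]
eef_rot: [3.136, -0.005, 1.522]
force: [0.2, -0.0, 0.5]
grip_width: 0.0609
```

Run:
```python
from h import *
o=ctrl.get_obs(); print(o['ee_pos'],o['eef_rot'])
for c in ['top','scene']:
    p,d=viewer.camera(c); np.savez(f'{c}6.npz',p=p,d=d)
for c,P in zip(['top','scene'],cloud(6)):
    print(c,'spacer in bore: block top is .030; want ~.024',topface(P,(.598,.29),.0188,.015,.029), topface(P,(.456,-.154),.025,.007,.016))
a=cv2.resize(np.load('top6.npz')['p'][125:185,115:175],(400,400),interpolation=2);b=cv2.resize(np.load('scene6.npz')['p'][120:190,340:410],(400,400),interpolation=2)
cv2.imwrite('pics/s6.png',np.hstack([a,b]))
```

```text
[ 0.45592449 -0.15860877  0.06975902] [ 3.13556213 -0.00520008  1.52165053]
top spacer in bore: block top is .030; want ~.024 (101, 'rect', array([598.3, 290.4,  36.2,  34.2,  46.4]), 'circ', array([598. , 290.2,  18.7]), 'mean', array([600.1, 291.2,  23.3])) (0, 'rect', array([0., 0., 0., 0., 0.]), 'circ', array([0., 0., 0.]), 'mean', array([nan, nan, nan]))
scene spacer in bore: block top is .030; want ~.024 (101, 'rect', array([597.5, 291.3,  32.9,  34.3,   4.9]), 'circ', array([597.5, 290.6,  18.4]), 'mean', array([596.3, 294.9,  23. ])) (133, 'rect', array([ 456.1, -157.1,   33.8,   33.7,   52.8]), 'circ', array([ 455.5, -155.9,   18.5]), 'mean', array([ 456.4, -156.6,   11.9]))h.py:19: RuntimeWarning: Mean of empty slice.
  return len(Q),'rect',np.round([cx,cy,w,h,a],1),'circ',np.round([ex,ey,er],1),'mean',(Q.mean(0)*1000).round(1)
  ret = um.true_divide(
```

View pics/s6.png

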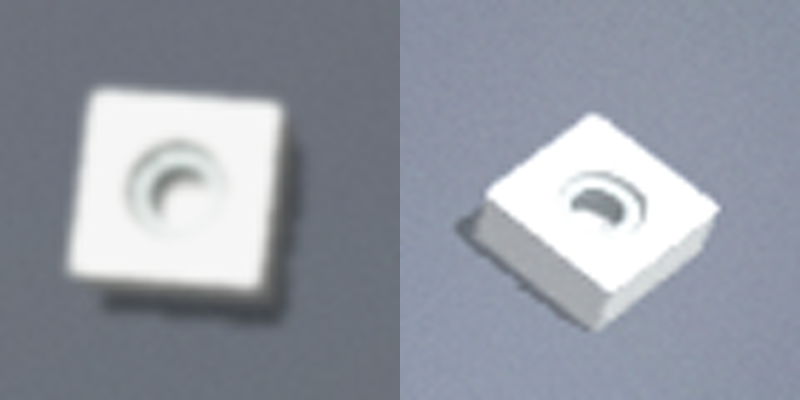

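The spacer is seated flat: its top is at about 23–24 mm in both cameras. Next is the brass ring.

>>> {"name": "carry_out", "arguments": {"commands": [-0.3,0,0.45,0,0,0.005,0,-0.3,0,0.45,-2,0,0.005,0,-0.3,0,0.45,-4.5,0,0.005,0,-0.3,0,0.45,-6.1,0,0.005,0,-0.3,0,0.45,-6.2,0,0.005,0,-0.3,0,0.45,-6.2,0,0.005,0,-0.3,0,0.45,-6.2,0,0.005,0,-0.3,0,0.45,-6.2,0,0.005,0,-0.3,0,0.45,-6.2,0,0.005,0]}}

```text
time_s: 21.0
ee_pos: [0.4547, -0.1509, 0.005]
eef_rot: [-3.136, -0.008, 1.521]
force: [-0.1, -0.1, -0.2]
grip_width: 0.0612
```

>>> {"name": "carry_out", "arguments": {"commands": [-0.3,0.1,-0.3,0.25,-0.008,-0.006,0,-0.3,0.1,-0.3,0.25,-0.008,-0.006,0,-0.3,0.1,-0.3,0.25,-0.008,-0.006,0,-0.3,0.1,-0.3,0.25,-0.008,-0.006,0]}}

```text
time_s: 21.33
ee_pos: [0.4558, -0.154, 0.0077]
eef_rot: [3.141, -0.0, 1.521]
force: [0.3, -0.2, -0.1]
grip_width: 0.061
```

>>> {"name": "carry_out", "arguments": {"commands": [1,0,0,0,0,0,0,1,0,0,0,0,0,0,1,0,0,0,0,0,0,1,0,0,0,0,0,0,1,0,0,0,0,0,0,1,0,0,0,0,0,0,1,0,0,3,0,0,0,1,0,0,6,0,0,0,1,0,0,9,0,0,0,1,0,0,9,0,0,0,1,0,0,9,0,0,0,1,0,0,9,0,0,0]}}

```text
time_s: 22.33
ee_pos: [0.4554, -0.1538, 0.0969]
eef_rot: [3.142, -0.001, 1.521]
force: [-0.3, -0.2, -0.8]
grip_width: 0.0346
```

>>> {"name": "carry_out", "arguments": {"commands": [1,14.3,44.4,0,0,0,0,1,14.3,44.4,0,0,0,0,1,14.3,44.4,0,0,0,0,1,14.3,44.4,0,0,0,0,1,14.3,44.4,0,0,0,0,1,14.3,44.4,0,0,0,0,1,14.3,44.4,0,0,0,0,1,14.3,44.4,0,0,0,0,1,14.3,44.4,0,0,0,0,1,14.3,44.4,0,0,0,0,1,14.3,44.4,0,0,0,0,1,14.3,44.4,0,0,0,0]}}

```text
time_s: 23.33
ee_pos: [0.5979, 0.2953, 0.0942]
eef_rot: [-3.139, -0.0, 1.525]
force: [-0.9, -0.6, -1.1]
grip_width: 0.0341
```

>>> {"name": "carry_out", "arguments": {"commands": [1,0,0,0,0,0,0,1,0,0,0,0,0,0,1,0,0,0,0,0,0]}}

```text
time_s: 23.58
ee_pos: [0.5973, 0.2941, 0.0929]
eef_rot: [-3.137, 0.001, 1.524]
force: [0.1, -0.1, -0.3]
grip_width: 0.0346
```

Run:
```python
from h import *
for c in ['top','scene']:
    p,d=viewer.camera(c); np.savez(f'{c}7.npz',p=p,d=d)
o=ctrl.get_obs(); print(o['ee_pos'],o['eef_rot'])
cv2.imwrite('pics/b7.png',cv2.resize(np.load('scene7.npz')['p'][90:190,320:440],(720,600),interpolation=2))
p=np.load('scene7.npz')['p'].astype(int); m=(p[...,2]>130)&(p[...,2]-p[...,0]>60); m[:100]=0;m[200:]=0;m[:,:340]=0;m[:,440:]=0
P,_=pts('scene',np.load('scene7.npz')['d'],m); print(len(P),P.min(0),P.max(0),P.mean(0))
```

```text
[0.5978058  0.293869   0.09396723] [-3.13874295e+00  7.14390461e-05  1.52342528e+00]
74 [ 0.56881236  0.24943768 -0.00133612] [0.62773335 0.37992567 0.21211095] [0.60709452 0.29381819 0.10177129]
```

View pics/b7.png

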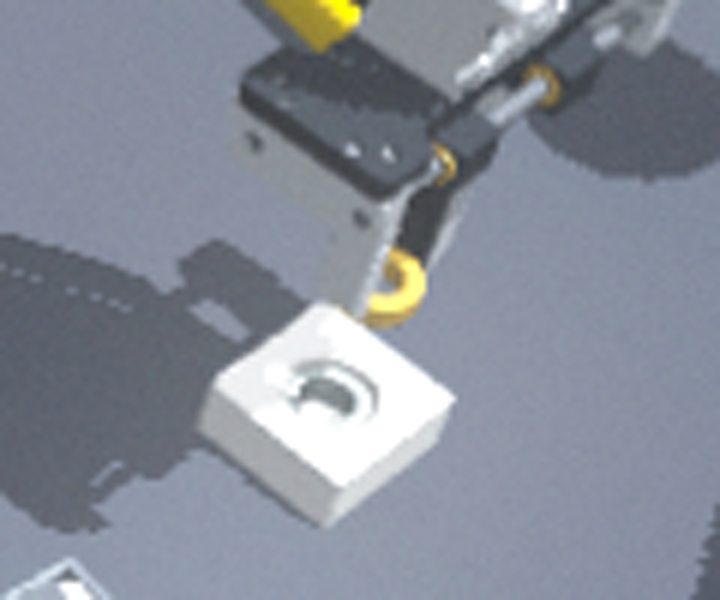

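Run:
```python
from h import *
f=np.load('scene7.npz');p=f['p'].astype(int); m=(p[...,2]>130)&(p[...,2]-p[...,0]>60); m[:125]=0;m[150:]=0;m[:,:378]=0;m[:,394:]=0
P,uv=pts('scene',f['d'],m); P=P[(P[:,2]>.07)&(P[:,2]<.12)]
print(len(P)); print((P[np.argsort(P[:,0])]*1000).round(1)[-22:])
# same measure for the spacer held (frame 5, TCP x .5976, z .0606)
f=np.load('scene5.npz'); P,_=pts('scene',f['d']); P=P[(abs(P[:,0]-.605)<.03)&(abs(P[:,1]-.289)<.012)&(P[:,2]>.05)&(P[:,2]<.072)]
print((P[np.argsort(P[:,0])]*1000).round(1)[-15:])
```

```text
65
[[610.3 298.5  97.9]
 [610.6 280.3  94.7]
 [610.6 294.3  97.9]
 [611.2 285.8  98. ]
 [611.5 281.7  97.9]
 [611.7 301.   97.1]
 [611.8 297.   96.8]
 [612.1 278.7  93.8]
 [612.7 287.8  97.6]
 [612.8 291.1  98.7]
 [612.8 284.   97.2]
 [613.3 281.5  92.5]
 [613.7 286.3  89.1]
 [613.9 297.5  98.1]
 [614.1 277.4  99.9]
 [614.1 290.   97. ]
 [614.1 286.5  96.3]
 [614.3 282.4  96.2]
 [614.4 287.9  91.9]
 [614.6 292.4  99.1]
 [615.2 289.5  94.9]
 [616.  291.   97.9]]
[[612.7 279.6  60.9]
 [612.8 277.3  66.5]
 [612.8 284.4  68.1]
 [613.  284.8  56.9]
 [613.2 283.1  50.9]
 [613.2 279.8  68.6]
 [613.6 292.9  54.5]
 [613.8 280.7  64.6]
 [613.8 291.3  67.1]
 [613.9 284.1  65.6]
 [614.  287.2  66.9]
 [614.  289.5  61.4]
 [614.  288.1  55. ]
 [614.3 285.3  61.3]
 [615.1 281.8  57.4]]
```

The brass ring is held flat and centred, with its +x edge about 18 mm from the TCP, the same as the spacer had. Lowering.

>>> {"name": "carry_out", "arguments": {"commands": [1,0.07,-0.39,-2,0,-0.003,0,1,0.07,-0.39,-4,0,-0.003,0,1,0.07,-0.39,-4.6,0,-0.003,0,1,0.07,-0.39,-4.6,0,-0.003,0,1,0.07,-0.39,-4.6,0,-0.003,0,1,0.07,-0.39,-4.6,0,-0.003,0,1,0.07,-0.39,-4.6,0,-0.003,0]}}

```text
time_s: 24.27
ee_pos: [0.5991, 0.2901, 0.0494]
eef_rot: [3.14, -0.001, 1.523]
force: [0.2, -0.9, -0.8]
grip_width: 0.0347
```

>>> {"name": "carry_out", "arguments": {"commands": [1,-0.05,0,-0.5,0,0,0,1,-0.05,0,-0.9,0,0,0,1,-0.05,0,-1.2,0,0,0,1,-0.05,0,-1.4,0,0,0,1,-0.05,0,-1.5,0,0,0,1,-0.05,0,-1.5,0,0,0,1,-0.05,0,-1.5,0,0,0]}}

```text
time_s: 24.85
ee_pos: [0.5986, 0.2901, 0.0343]
eef_rot: [3.14, -0.001, 1.523]
force: [-0.2, -0.1, -1.5]
grip_width: 0.0343
```

Inside the bore and free of contact force. Last 2 mm, then release and lift.

>>> {"name": "carry_out", "arguments": {"commands": [1,0,0,-0.1,0,0,0,1,0,0,-0.2,0,0,0,1,0,0,-0.25,0,0,0,1,0,0,-0.25,0,0,0,0,0,0,-0.2,0,0,0,0,0,0,-0.2,0,0,0,-0.1,0,0,-0.2,0,0,0,-0.1,0,0,-0.2,0,0,0,-0.3,0,0,2,0,0,0,-0.3,0,0,5,0,0,0,-0.3,0,0,8,0,0,0,-0.3,0,0,12,0,0,0]}}

```text
time_s: 25.85
ee_pos: [0.5977, 0.2897, 0.1539]
eef_rot: [-3.14, 0.001, 1.523]
force: [0.3, -0.6, -1.5]
grip_width: 0.0609
```

>>> {"name": "carry_out", "arguments": {"commands": [-0.3,-20,10,6,0,0,0,-0.3,-20,10,6,0,0,0,-0.3,-20,10,6,0,0,0,-0.3,-20,10,6,0,0,0,-0.3,-20,10,6,0,0,0,-0.3,-20,10,6,0,0,0,-0.3,-20,10,6,0,0,0,-0.3,-20,10,6,0,0,0]}}

```text
time_s: 26.52
ee_pos: [0.3971, 0.3904, 0.2145]
eef_rot: [-3.142, -0.0, 1.525]
force: [0.9, 0.6, -0.3]
grip_width: 0.0612
```

Run:
```python
from h import *
for c in ['top','scene']:
    p,d=viewer.camera(c); np.savez(f'{c}8.npz',p=p,d=d)
for c,P in zip(['top','scene'],cloud(8)):
    print(c,'brass top want .036',topface(P,(.598,.29),.024,.0325,.05))
    for k,v in {'cap .043':((.554,-.306),.025,.036,.055),'hs .031':((.598,-.092),.035,.024,.04),'tr .039':((.602,.116),.035,.031,.05)}.items(): print(k,*topface(P,*v))
a=cv2.resize(np.load('top8.npz')['p'][90:210,110:410],(800,320),interpolation=2)
b=cv2.resize(np.load('scene8.npz')['p'][120:190,340:410],(280,280),interpolation=2); c=cv2.resize(np.load('scene8.npz')['p'][120:330,120:420],(400,280),interpolation=2)
im=np.zeros((600,800,3),np.uint8); im[:320]=a; im[320:,:280]=b; im[320:,280:680]=c; cv2.imwrite('pics/f8.png',im)
```

```text
top brass top want .036 (107, 'rect', array([599.7, 287.5,  39.7,  39.9,  77.3]), 'circ', array([598.5, 289.9,  23.3]), 'mean', array([597.4, 289.9,  35.9]))
cap .043 111 rect [ 554.  -305.3   27.7   29.2   87.8] circ [ 554.2 -306.    15.5] mean [ 553.2 -305.1   42.9]
hs .031 105 rect [595.5 -91.1  42.3  40.6  75.9] circ [594.7 -91.4  27.7] mean [595.4 -91.   30.5]
tr .039 203 rect [601.  117.8  34.4  41.8  78.8] circ [600.8 117.5  22.9] mean [600.5 117.3  37.6]
scene brass top want .036 (98, 'rect', array([600. , 291.1,  41.7,  35.8,  79.1]), 'circ', array([600.5, 290.6,  21.3]), 'mean', array([599.8, 287.5,  35.5]))
cap .043 190 rect [ 554.4 -308.3   28.2   28.    69. ] circ [ 554.2 -308.3   14.8] mean [ 555.4 -308.6   44. ]
hs .031 237 rect [595.7 -94.6  40.6  41.   75.6] circ [596.7 -94.4  27.8] mean [596.3 -94.9  29.9]
tr .039 224 rect [601.5 113.   35.4  42.5  82.3] circ [601.3 112.6  23.1] mean [601.8 110.8  37.6]
```

View pics/f8.png

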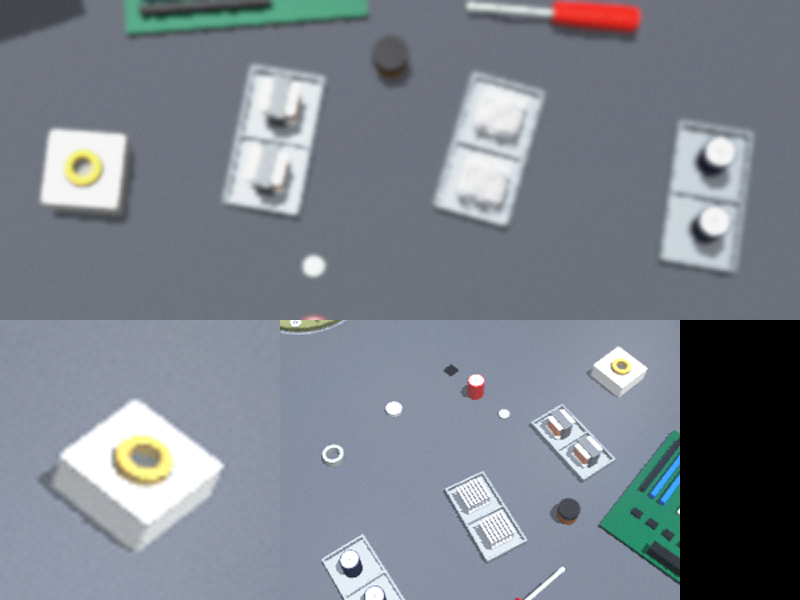

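Run:
```python
from h import *
for c,P in zip(['top','scene'],cloud(8)):
    Q=P[(np.hypot(P[:,0]-.598,P[:,1]-.29)<.019)&(P[:,2]>.033)&(P[:,2]<.04)]
    a=np.linalg.lstsq(np.c_[Q[:,:2]-[.598,.29],np.ones(len(Q))],Q[:,2],rcond=None)[0]; print(c,len(Q),a.round(4))
print(ticket.hand_in())
```

```text
top 94 [-0.0184  0.011   0.0359]
scene 86 [ 0.0168 -0.0142  0.0357]
the job is handed in; nothing more can be done
None
```

All five parts are sorted and the job is handed in, at about 27 s of the 128 s allowed. No verdict came back.

- **Trays:** the transformer, heat sink and capacitor each stand upright in the empty bay of the tray with the matching sample. Both cameras show this, with top heights of about 38, 30 and 43 mm against 39, 31 and 43 mm expected.
- **Rings:** the steel ring farthest to the robot's right went in first. Its top was at about 23 mm against 24 mm expected. The brass ring is on top of it at 35.7–35.9 mm against 36 mm, and flat (fitted tilt about 0.02 rad, of opposite sign in the two cameras, so noise).
- **Set down:** the steel ring was let go about 8 mm into the bore and slid down. The other four parts were lowered to within about a millimetre of their resting height before release.
- **Forces:** the highest reading I saw was about 7 N, against the 40 N and 120 N limits.
- **Disagreement:** the two cameras differed by 3–5 mm in y. I corrected for this using parts already placed, whose positions the gripper had fixed.
- **Look-alikes:** the red capacitor and the other steel ring were left where they were.

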